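# Put the lapping plates away in the sloping rack

## Task

Put the two lapping plates left on the counter, one lying and one standing on end, away in the sloping rack: stand each in the bay that already holds a plate with film of its colour, in front of that plate, film facing outwards, its foot fully down on the sloping shelf and its bare back flush against the plate behind, which stays home against the backboard. Set the plates down gently, never letting one drop or fall over, and leave the tin, mouthpiece and spring hook where they are.

Things in the scene. Friction and masses are not known exactly. Their poses are not given: they have to be found in the camera images.
- loose_green: Aluminium lapping plate 84 x 60 x 12 mm, about 165 g (x 0.8 to 1.3), one large face covered with green film. Origin: centre of the bare large face; x along the 84 mm, y along the 60 mm, z out of the film (at z = 12 mm). Starts flat on the counter, film up, x within 0.25 rad of world y. Stands by itself on its 60 mm end, but tips beyond 7 degrees.
- loose_yellow: Aluminium lapping plate 84 x 60 x 12 mm, about 165 g (x 0.8 to 1.3), one large face covered with yellow film. Origin: centre of the bare large face; x along the 84 mm, y along the 60 mm, z out of the film (at z = 12 mm). Starts standing on the counter on its 60 mm end, x down, film facing within 0.5 rad of world +y. Stands by itself on its 60 mm end, but tips beyond 7 degrees.
- kept_green: Aluminium lapping plate 84 x 60 x 12 mm, about 165 g (x 0.8 to 1.3), one large face covered with green film. Origin: centre of the bare large face; x along the 84 mm, y along the 60 mm, z out of the film (at z = 12 mm). Starts in a bay of the rack (which bay varies), loose, on its 60 mm end, bare back flat on the backboard, film outwards: its x points down the slope, z to the front and 30 degrees up.
- kept_yellow: Aluminium lapping plate 84 x 60 x 12 mm, about 165 g (x 0.8 to 1.3), one large face covered with yellow film. Origin: centre of the bare large face; x along the 84 mm, y along the 60 mm, z out of the film (at z = 12 mm). Starts in a bay of the rack (which bay varies), loose, on its 60 mm end, bare back flat on the backboard, film outwards: its x points down the slope, z to the front and 30 degrees up.
- rack: Fixed wooden rack, two bays side by side, open at top and front; its front faces the robot's left or left-ahead. Origin on the counter, mid-width, under the inner corner where shelf and backboard meet; x to the front, y along the rack, z up. Shelf and backboard are 8 mm thick, square to each other and tilted 30 degrees: see the bay points. Base 125 (x) x 158 (y) x 9 mm, centred on the origin.
- bay_left (a point): Middle of the inner corner of the rack's +y bay (x 0, y +38, z 20 mm from the rack's origin; same axes). From this corner the backboard rises 84 mm, leaning 30 degrees from vertical to -x; the shelf runs 52 mm to the front, rising at 30 degrees. Things slide down it towards the backboard.
- bay_right (a point): The same for the -y bay (y -38 mm). Each bay is 70 mm wide inside, between cheeks and divider 6 mm thick, as deep as the shelf and as high as the backboard: a plate fits only on its 60 mm end, about 5 mm free each side, too little for a finger.
- tin: round open tin of pale cork pads, 74 mm diameter, 24 mm high, 0.3 kg, origin at the centre of its underside; stands beyond the rack. Leave alone. (A fixed hand press, 0.39 m high, stands well clear to the right, about 0.2 m ahead and 0.72 m right of the robot's base.)
- mouthpiece: black ebonite mouthpiece, 90 mm long, 25 mm thick, lying along its own x axis, origin on the counter under its middle. Leave alone.
- spring_hook: brass spring hook tool, 168 mm long, 10 mm thick, lying along its own x axis from -88 to +80 mm, origin on the counter. Leave alone.
Things that resemble listed ones, but are neither listed nor needed, are in the scene too. What is shaped like the loose_green but red is not meant. What is shaped like the kept_yellow but purple is not meant.

How it is judged:
By the outcome, as a careful person would: the job done as asked, in the order asked, and still so for the second after the job is handed in, with the robot touching nothing.
It also fails if it takes over 70 s, if anything falls off the work surface, if the arm or the gripper's body presses on something with over 40 N, if the wrist force passes 120 N, or if a joint passes its speed limit or range.

## Robot

A 6-joint arm with a two-finger parallel gripper is mounted at the origin on the work surface. World frame = base frame: x ahead of the robot, y to its left, z up, the work surface at z = 0. Lengths are in mm, angles in rad, forces in N, time in s.
With the tool pointing down it reaches from about 400 to 925 mm from the base axis. Payload 12.5 kg.
Tool frame: the origin (TCP) lies at the very end of the fingers, on their centre line; the grasp point (between the pads) lies 19 mm behind it; z points along the fingers, y is the line along which they close (so a half turn about z gives the same grasp; the last joint's range is limited). The gripper opens to 95 mm and grips with 3 to 60 N. Pads are 20 mm wide; open, the fingers measure 119 mm over their backs; the gripper's body (75 mm by 180 mm) begins 59 mm behind the grasp point.
Start: joints at [1.14, 0.491, 1.559, -0, 1.092, -0.106], TCP at [199.433, 592.346, 214.661] pointing down, gripper open.
Joint ranges: [-3.1, 3.1], [-0.84, 2.19], [0.05, 2.79], [-1.13, 4.28], [0.06, 2.93], [-2.69, 2.69]. Speed limits (rad/s): [2.22, 2.22, 2.79, 3.14, 3.14, 3.14].

## Interface

Orientations are given as a unit quaternion [w, x, y, z].
In Python, from bench import r gives the robot as it stands. Calls block until the motion is done:
- r.reach(position, orientation): joint-space move of the TCP to a pose.
- r.move_linear(position, rate=150, ori=None, max_force=None): straight line of the TCP; ori=None keeps the orientation; rate is the mean speed in mm/s. With max_force (N) it stops when the force on the tool has changed by that much, and returns True; else False.
- r.move_joints(angles): joint-space move.
- r.grip(opening, squeeze=None): finger opening in mm; squeeze is the grip in N (None keeps the last); returns when the fingers have stopped.
- r.pause(seconds).
- r.inverse_kinematics(position, orientation): joint angles nearest the present ones, or None.
- r.grab_frame(name): name is "side" or "top" or "wrist"; returns a dict with "image" (400x640x3 uint8, red, green, blue), "vertical_fov" (degrees; the focal length in pixels is half the picture's height over the tangent of half this angle, whatever the lens; pixels are square), "cx", "cy" (the principal point, pixels), "rvec" (rotation vector, rad) and "tvec" (3), from world to camera coordinates, as OpenCV has them; the wrist camera has in their place "mount" (4x4, takes a point from camera to tool coordinates, whose origin is the TCP and whose axes are the flange's). Camera axes: x right, y down, z forward; pixel columns grow to the right and rows downward; lengths in mm; the calibration is good to about 2 mm. A picture is of the moment at which its call begins: read the wrist's pose just before it. There is no depth.
A pose or a line that the arm cannot do raises r.IKError and nothing moves.
- r.hand_in(): hands the job in; it is judged then, once.
Trained networks look in a picture, given as the dict that the camera call returned (one of the last four; its "shot" number tells which), for a name from the list of things; names that differ only in an ending like _2 or _b are one class to them, and where a whole thing is asked for, a point or a joint stands for the part that bears it (a point fixed in the world has none). Each returns a list of dicts, best first, with "confidence" (0 to 1); they miss things now and then, are a little off and sometimes report something else, mostly with a low value. They report only what shows in the picture. A call takes as long as a camera call. They do not tell look-alikes from the thing itself.
- r.find_in(picture, name): "box" ([left, top, width, height] in pixels, round what is visible of it).
Readings, each from a call of its own:
- r.get_time_s(): time.
- r.get_q(): joint angles.
- r.get_dq(): joint speeds.
- r.get_joint_efforts(): joint torques, N m.
- r.get_eef_pos(): TCP position.
- r.get_tcp_rot(): TCP orientation.
- r.get_force(): force on the tool from outside, world axes, zero at the start.
- r.get_moment(): the same for the moment, N m.
- r.get_grip_width(): finger opening in mm.
- r.get_grasp_force(): force on a finger pad.
Only numpy, scipy, OpenCV 4.12 (cv2) and the standard library are available. Lean on these libraries where they do the work, as an engineer would, in place of code of your own. Each camera call takes 0.05 s, during which the arm holds its last target. There are 200 camera calls.

## Working session

There is one attempt and no reset: what is moved stays moved. The work goes in short steps, each a Python script; the robot and the scene stay as the last script left them, time stands still between calls to the robot, and variables do not carry over. Pictures are saved under pics/ and viewed, at most 10 in all, crops included, and the job is handed in when it is done.

```bash
ls; mkdir -p pics; python3 - <<'E'
from bench import r
import cv2,pickle
names=["loose_green","loose_yellow","kept_green","kept_yellow","rack","tin","mouthpiece","spring_hook","bay_left"]
D={}
for c in ["side","top"]:
    f=r.grab_frame(c);D[c]=f
    cv2.imwrite(f"pics/{c}0.png",f["image"][:,:,::-1])
    print(c,{k:v for k,v in f.items() if k!="image"})
    for n in names:
        print(n,[( [round(x) for x in b["box"]],round(b["confidence"],2)) for b in r.find_in(f,n)[:5]])
pickle.dump(D,open("f0.pkl","wb"))
print(r.get_time_s(),r.get_tcp_rot())
E
```

```text
pics
side {'vertical_fov': 43.64472058039192, 'cx': 324.6948186758373, 'cy': 202.5721528515148, 'rvec': array([ 2.28946071, -1.01032828,  0.33379354]), 'tvec': array([-373.47207212,  389.99215223, 1119.6237001 ]), 'shot': 1}
loose_green [([219, 178, 35, 30], 0.91), ([199, 154, 27, 18], 0.68)]
loose_yellow [([370, 283, 28, 36], 0.76), ([280, 146, 29, 13], 0.37)]
kept_green [([302, 229, 24, 15], 0.73)]
kept_yellow [([355, 245, 36, 25], 0.61), ([324, 210, 18, 13], 0.56)]
rack []
tin [([367, 181, 26, 20], 0.64)]
mouthpiece [([280, 146, 32, 12], 0.66)]
spring_hook [([428, 255, 64, 22], 0.75), ([280, 195, 71, 79], 0.32)]
bay_left [([278, 196, 73, 74], 0.77)]
top {'vertical_fov': 55.90376867490321, 'cx': 316.73586502099994, 'cy': 196.45315400892846, 'rvec': array([ 2.21895354, -2.17315116,  0.04635047]), 'tvec': array([  19.23539029,  606.10308539, 1126.67161744]), 'shot': 2}
loose_green [([177, 212, 32, 35], 0.93), ([225, 226, 29, 29], 0.7)]
loose_yellow [([414, 238, 11, 20], 0.5)]
kept_green [([328, 235, 18, 22], 0.73)]
kept_yellow [([323, 206, 21, 21], 0.85), ([366, 196, 30, 33], 0.78), ([307, 207, 44, 54], 0.6)]
rack [([307, 203, 45, 60], 0.78), ([327, 143, 25, 19], 0.17)]
tin [([328, 143, 24, 20], 0.85)]
mouthpiece [([234, 155, 18, 25], 0.61)]
spring_hook [([424, 159, 42, 13], 0.5)]
bay_left [([306, 207, 44, 54], 0.95)]
1.0 [6.67748750e-06 1.61682359e-01 9.86842852e-01 3.06915713e-05]
```

```bash
python3 - <<'E'
import cv2,numpy as np
a=cv2.imread("pics/top0.png")[130:280,160:480]
b=cv2.imread("pics/side0.png")[130:330,180:500]
a=cv2.resize(a,None,fx=2.5,fy=2.0*1.25,interpolation=cv2.INTER_CUBIC)
b=cv2.resize(b,None,fx=2.5,fy=2.5,interpolation=cv2.INTER_CUBIC)
cv2.imwrite("pics/top1.png",a);cv2.imwrite("pics/side1.png",b)
E
```

```text
(no output)
```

View pics/top1.png

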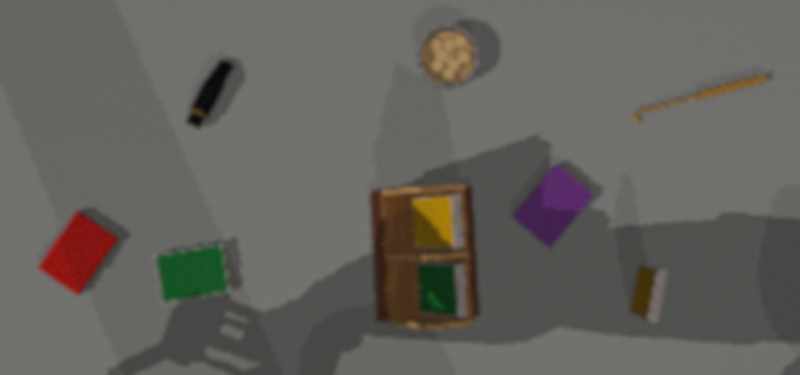

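View pics/side1.png

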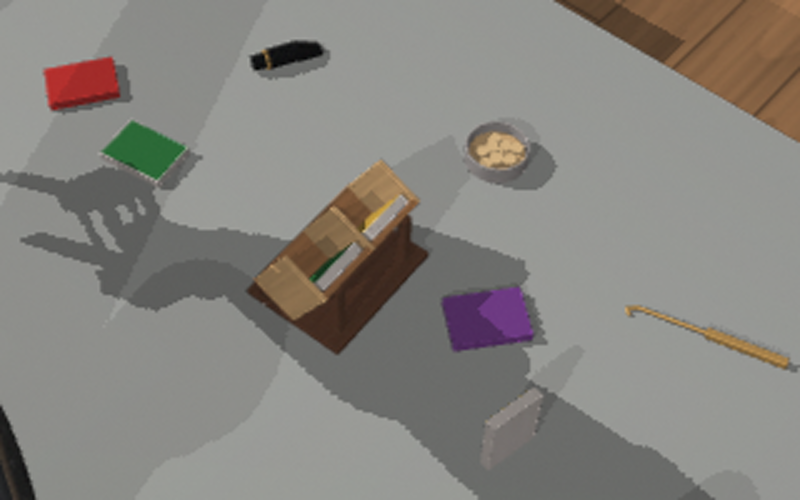

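Top crop, full-picture pixels:
- **Green:** the two flat candidates on the left are red (191,230) and green (236,239). The green one is loose_green.
- **Yellow:** the flat purple plate (381,212) is a look-alike. The standing plate with yellow film facing left (+y), at (419,247), is loose_yellow.
- **Rack:** it's at (329,233) and opens left (+y). Yellow is in the far bay and green in the near bay.

Next come rough positions, then close wrist views.

```bash
cat > h.py <<'E'
import numpy as np,cv2
from scipy.spatial.transform import Rotation as R
def quat(M): 
    q=R.from_matrix(M).as_quat(); return [q[3],q[0],q[1],q[2]]
def rot(q): return R.from_quat([q[1],q[2],q[3],q[0]]).as_matrix()
def cam(f,pose=None):
    """K, R (world->cam), t"""
    F=200/np.tan(np.radians(f["vertical_fov"])/2)
    K=np.array([[F,0,f["cx"]],[0,F,f["cy"]],[0,0,1]])
    if pose is None: return K,cv2.Rodrigues(f["rvec"])[0],np.array(f["tvec"])
    T=np.eye(4);T[:3,:3]=rot(pose[1]);T[:3,3]=pose[0]
    T=np.linalg.inv(T@np.array(f["mount"]));return K,T[:3,:3],T[:3,3]
def onplane(c,uv,z):
    K,Rm,t=c;d=Rm.T@np.linalg.inv(K)@np.array([uv[0],uv[1],1.]);o=-Rm.T@t
    return o+d*(z-o[2])/d[2]
def proj(c,P):
    K,Rm,t=c;p=(Rm@np.atleast_2d(P).T).T+t;p=p@K.T;return p[:,:2]/p[:,2:]
def down(yaw):
    """tool z down, tool y along world angle yaw"""
    y=np.array([np.cos(yaw),np.sin(yaw),0]);z=np.array([0,0,-1.]);return np.stack([np.cross(y,z),y,z],1)
E
python3 - <<'E'
import pickle
from h import *
D=pickle.load(open("f0.pkl","rb"));c=cam(D["top"])
for n,uv,z in [("green",(236,239),12),("yellow top",(421,247),84),("yel foot",(413,247),0),("rackNE",(311,206),0),("rackSW",(311,258),0),("rack mid",(329,233),60),("purple",(381,212),12),("tin",(340,153),24)]:
    print(n,onplane(c,uv,z).round())
print("cam",(-c[1].T@c[2]).round())
from bench import r
f=r.grab_frame("wrist");print(f["mount"],f["vertical_fov"],f["cx"],f["cy"])
E
```

```text
green [472. 273.  12.]
yellow top [ 466. -265.   84.]
yel foot [ 458. -264.    0.]
rackNE [577.  49.   0.]
rackSW [419.  45.   0.]
rack mid [498.  -6.  60.]
purple [ 563. -163.   12.]
tin [738. -36.  24.]
cam [ 553.   27. 1154.]
[[ 6.27278976e-04 -9.55638633e-01 -2.94541015e-01  8.31379578e+01]
 [ 9.99999635e-01  4.28723656e-04  7.38687817e-04 -2.82213587e-01]
 [-5.79641915e-04 -2.94541370e-01  9.55638554e-01 -1.69942719e+02]
 [ 0.00000000e+00  0.00000000e+00  0.00000000e+00  1.00000000e+00]] 60.08657945704918 319.3683912674473 202.07557737434675
```

```bash
python3 - <<'E'
from bench import r
from h import *
import pickle
D={}
q=quat(down(0))
for n,p in [("green",(475,240,160)),("rack",(500,10,200)),("yellow",(460,-250,190))]:
    r.reach(p,q); r.pause(.1)
    pose=(r.get_eef_pos(),r.get_tcp_rot()); f=r.grab_frame("wrist"); D[n]=(f,pose)
    cv2.imwrite(f"pics/w_{n}.png",f["image"][:,:,::-1])
    print(n,np.round(pose[0],1),r.get_q())
    print(r.get_time_s(),[( [round(x) for x in b["box"]],round(b["confidence"],2)) for b in r.find_in(f,"kept_"+("yellow" if n=="yellow" else "green"))[:3]])
pickle.dump(D,open("f1.pkl","wb"))
m=np.hstack([cv2.resize(cv2.imread(f"pics/w_{n}.png"),(400,250),interpolation=cv2.INTER_AREA) for n in ("green","yellow")])
k=cv2.resize(cv2.imread("pics/w_rack.png"),(560,350),interpolation=cv2.INTER_AREA);k=cv2.copyMakeBorder(k,0,0,0,240,cv2.BORDER_CONSTANT)
cv2.imwrite("pics/m1.png",np.vstack([m,k]))
E
```

```text
green [474.7 240.9 160.1] [3.45224980e-01 4.26719920e-01 1.84833493e+00 2.15928182e-05
 8.66379660e-01 3.43541934e-01]
2.85 [([277, 103, 80, 101], 0.33)]
rack [499.9  11.3 199.7] [-1.09734258e-01  3.32697626e-01  1.87709168e+00  1.05799659e-04
  9.32268709e-01 -1.11611842e-01]
3.9833 [([245, 195, 71, 76], 0.57)]
yellow [ 460.5 -248.8  190.1] [-6.21633127e-01  3.76369708e-01  1.83584366e+00  1.21376195e-04
  9.29318118e-01 -6.23539629e-01]
5.2083 [([377, 38, 104, 108], 0.83)]
```

View pics/m1.png

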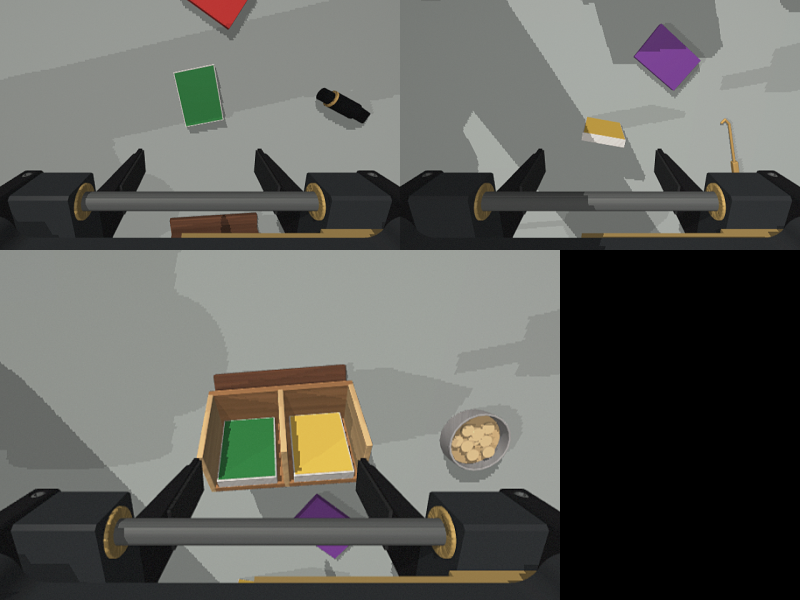

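Wrist views, full-frame pixels:
- **loose_green:** flat film quad at about (318,153).
- **loose_yellow:** standing film at about (328,205), with the bare top edge below it.
- **Rack:** green in the left bay (283,229) and yellow in the right (365,220), both fully visible.

Next I'll fit the poses to the film outlines.

```bash
cat > fit.py <<'E'
from h import *
from scipy.optimize import least_squares
def quad(img,col,box,debug=False):
    hsv=cv2.cvtColor(img,cv2.COLOR_RGB2HSV);lo,hi={"green":((50,90,30),(85,255,255)),"yellow":((18,110,50),(33,255,255))}[col]
    m=cv2.inRange(hsv,lo,hi);k=np.zeros_like(m);x,y,w,h=box;k[y:y+h,x:x+w]=m[y:y+h,x:x+w]
    k=cv2.morphologyEx(k,cv2.MORPH_OPEN,np.ones((3,3)))
    c=max(cv2.findContours(k,cv2.RETR_EXTERNAL,cv2.CHAIN_APPROX_NONE)[0],key=cv2.contourArea);hull=cv2.convexHull(c)
    for e in np.arange(.01,.1,.004):
        a=cv2.approxPolyDP(hull,e*cv2.arcLength(hull,True),True)
        if len(a)==4: break
    # refine: fit a line to contour points along each side, intersect
    a=a[:,0].astype(float);P=c[:,0].astype(float);L=[]
    for i in range(4):
        p,q=a[i],a[(i+1)%4];d=q-p;n=np.array([-d[1],d[0]])/np.hypot(*d);t=(P-p)@d/(d@d)
        s=P[(abs((P-p)@n)<2.5)&(t>.12)&(t<.88)];vx,vy,x0,y0=cv2.fitLine(s.astype(np.float32),cv2.DIST_HUBER,0,.01,.01).ravel()
        nn=np.array([-vy,vx]);ctr=a.mean(0)
        if nn@(ctr-[x0,y0])>0: nn=-nn
        L.append((nn,nn@[x0,y0]+.5))   # half pixel outwards
    return np.array([np.linalg.solve([L[i-1][0],L[i][0]],[L[i-1][1],L[i][1]]) for i in range(4)]),cv2.contourArea(c)
def fit(c,uv,pose,x0):
    """pose(v)->(R,t) plate frame; match film corners, any cyclic order"""
    F=np.array([[42,30,12],[42,-30,12],[-42,-30,12],[-42,30,12.]]);best=None
    for o in [uv,uv[::-1]]:
        for k in range(4):
            U=np.roll(o,k,0)
            def res(v):
                Rm,t=pose(v);return (proj(c,F@Rm.T+t)-U).ravel()
            s=least_squares(res,x0)
            if abs(s.x-x0).max()<200 and (best is None or s.cost<best.cost):best=s
    return best.x,np.sqrt(best.cost*2/8)
def Rz(a):return R.from_euler("z",a).as_matrix()
RK=np.array([[.5,0,np.sqrt(.75)],[0,1,0],[-np.sqrt(.75),0,.5]]) # kept plate in rack frame (x down slope, z front and up)
def kept(v):   # v: x,y of bay corner, yaw of rack
    Rm=Rz(v[2]);t=np.array([v[0],v[1],20])+Rm@(-42*RK[:,0]);return Rm@RK,t
def flat(v): return Rz(v[2]),np.array([v[0],v[1],0])
S=np.array([[0,0,1],[0,1,0],[-1,0,0.]]) # standing, x down, z along yaw
def stand(v): return Rz(v[2])@S,np.array([v[0],v[1],42])
E
python3 - <<'E'
from fit import *
import pickle
D=pickle.load(open("f1.pkl","rb"))
for n,col,box,p,x0 in [("green","green",(240,80,150,150),flat,(472,273,1.57)),("yellow","yellow",(270,170,110,80),stand,(460,-262,1.57)),
     ("rack","green",(230,170,100,110),kept,(460,0,1.57)),("rack","yellow",(325,170,85,110),kept,(540,0,1.57))]:
    f,pose=D[n];c=cam(f,pose);uv,A=quad(f["image"],col,box)
    x,e=fit(c,uv,p,np.array(x0));print(n,col,uv.round(1).tolist(),A,"->",x.round(3),"rms px",round(e,2))
E
```

```text
green green [[340.6000061035156, 104.69999694824219], [355.6000061035156, 189.89999389648438], [297.70001220703125, 201.10000610351562], [278.70001220703125, 117.30000305175781]] 5118.0 -> [474.17  271.518  -1.372] rms px 2.13
yellow yellow [[299.0, 187.0], [351.3999938964844, 196.1999969482422], [359.3999938964844, 222.5], [293.70001220703125, 210.89999389648438]] 1378.0 -> [ 469.511 -252.092    4.531] rms px 1.22
rack green [[311.20001220703125, 191.6999969482422], [313.8999938964844, 257.29998779296875], [249.3000030517578, 261.6000061035156], [256.8999938964844, 195.6999969482422]] 3780.5 -> [464.884 -10.871   1.657] rms px 1.83
rack yellow [[386.6000061035156, 185.0], [402.8999938964844, 251.39999389648438], [337.0, 255.60000610351562], [331.3999938964844, 189.3000030517578]] 3935.5 -> [541.57   -4.44    1.645] rms px 1.46
```

```bash
python3 - <<'E'
s=open("fit.py").read()
s=s.replace("def res(v):\n                Rm,t=pose(v);return (proj(c,F@Rm.T+t)-U).ravel()","def res(v):\n                Rm,t=pose(v);return np.r_[(proj(c,(F-np.sign(F)*[v[3],v[3],0])@Rm.T+t)-U).ravel(),v[3]*.1]")
s=s.replace("s=least_squares(res,x0)","s=least_squares(res,np.r_[x0,.5])").replace("abs(s.x-x0).max()<200","abs(s.x[2]-x0[2])<.8")
open("fit.py","w").write(s)
E
python3 - <<'E'
from fit import *
import pickle
D=pickle.load(open("f1.pkl","rb"))
for n,col,box,p,x0 in [("green","green",(240,80,150,150),flat,(472,273,1.57)),("yellow","yellow",(270,170,110,80),stand,(460,-262,1.57)),
     ("rack","green",(230,170,100,110),kept,(460,0,1.57)),("rack","yellow",(325,170,85,110),kept,(540,0,1.57))]:
    f,pose=D[n];c=cam(f,pose);uv,A=quad(f["image"],col,box)
    x,e=fit(c,uv,p,np.array(x0));print(n,col,"->",x.round(3),"rms px",round(e,2))
# top camera cross-check, and IK feasibility
T=pickle.load(open("f0.pkl","rb"))["top"]
for col,box,p,x0 in [("green",(215,218,45,45),flat,(472,273,1.57)),("green",(322,230,30,30),kept,(460,0,1.57)),("yellow",(320,202,30,30),kept,(540,0,1.57))]:
    try:
        uv,A=quad(T["image"],col,box);print("top",col,[a.round(2) for a in fit(cam(T),uv,p,np.array(x0))])
    except Exception as e: print(e)
from bench import r
def til(yaw,a):  # tool y along heading yaw; tool z tilted by a from down towards heading yaw (body leans back)
    f=np.array([np.cos(yaw),np.sin(yaw),0]);z=np.array([0,0,-1.])*np.cos(a)+f*np.sin(a);y=np.array([0,0,1.])*np.sin(a)+f*np.cos(a)
    return np.stack([np.cross(y,z),y,z],1)
for a in (0,20,30,45,60):
  for flip in (0,1):
    M=til(1.652,np.radians(a))
    if flip: M=M@np.diag([-1,-1,1])
    j=r.inverse_kinematics([465,0,130],quat(M));print("rack tilt",a,flip,None if j is None else np.round(j,2))
for a in (0,30):   # green pick: tool y perpendicular to heading, z tilted towards +y
  for b in (a,a-90):
   for s in (1,-1):
    f=np.array([np.cos(1.77),np.sin(1.77),0]);z=np.array([0,0,-1.])*np.cos(np.radians(b))+f*np.sin(np.radians(b));y=s*np.array([-f[1],f[0],0])
    j=r.inverse_kinematics([474,250,60],quat(np.stack([np.cross(y,z),y,z],1)));print("green",b,s,None if j is None else np.round(j,2))
E
```

```text
green green -> [474.157 271.868   1.77    1.962] rms px 0.17
yellow yellow -> [ 465.182 -275.812    1.391    1.512] rms px 0.11
rack green -> [464.949 -11.16    1.652   1.888] rms px 0.21
rack yellow -> [541.59   -4.671   1.648   1.484] rms px 0.24
top green [array([472.55, 271.46,   1.74,   3.16]), np.float64(0.31)]
top green [array([461.5 , -11.19,   1.72,   4.61]), np.float64(0.41)]
top yellow [array([ 5.4134e+02, -4.3900e+00,  1.6300e+00, -2.5000e-01]), np.float64(0.49)]
rack tilt 0 0 [-0.14  0.39  2.03 -0.    0.72 -1.79]
rack tilt 0 1 [-0.14  0.39  2.03 -0.    0.72  1.35]
rack tilt 20 0 [-0.33  0.43  2.01  0.42  0.88 -2.28]
rack tilt 20 1 [-0.33  0.43  2.01  0.42  0.88  0.86]
rack tilt 30 0 [-0.41  0.48  2.    0.55  1.   -2.44]
rack tilt 30 1 [-0.41  0.48  2.    0.55  1.    0.7 ]
rack tilt 45 0 [-0.51  0.58  1.97  0.69  1.19 -2.62]
rack tilt 45 1 [-0.51  0.58  1.97  0.69  1.19  0.52]
rack tilt 60 0 None
rack tilt 60 1 [-0.57  0.69  1.95  0.77  1.38  0.4 ]
green 0 1 None
green 0 -1 [ 0.36  0.58  1.92 -0.    0.64  0.16]
green -90 1 [ 0.79  1.12  1.59 -1.03  1.81 -1.94]
green -90 -1 [ 0.79  1.12  1.59 -1.03  1.81  1.2 ]
green 30 1 [0.1  0.62 2.   0.81 0.76 2.38]
green 30 -1 [ 0.1   0.62  2.    0.81  0.76 -0.76]
green -60 1 [ 0.74  0.89  1.69 -0.85  1.39 -2.06]
green -60 -1 [ 0.74  0.89  1.69 -0.85  1.39  1.08]
```

The fits are good (about 0.2 px) and the reach is fine. Before moving, I'll overlay the predicted bay edges to check that the plates sit centrally.

```bash
cat > act.py <<'E'
from fit import *
from bench import r
PSI=1.651;MID=np.array([503.27,-7.9,20.]);FH=np.array([np.cos(PSI),np.sin(PSI),0]);Z=np.array([0,0,1.]);YR=np.cross(Z,FH)
C,SN=np.cos(np.pi/6),.5
ES=FH*C+Z*SN;EH=-FH*SN+Z*C
def bay(side,s,h,y=0): return MID+YR*(side*38+y)+ES*s+EH*h     # side +1 left(green), -1 right(yellow)
def tool(th,yaw=PSI,tilt=None):
    """face grip: plate leaning th (rad) forward of the backboard; tool y = -film direction"""
    a=np.pi/6-th if tilt is None else tilt
    f=np.array([np.cos(yaw),np.sin(yaw),0]);z=-Z*np.cos(a)+f*np.sin(a);y=-(Z*np.sin(a)+f*np.cos(a))
    return np.stack([np.cross(y,z),y,z],1)
D_=14
def pick_face(xy,yaw):
    """standing plate, bare-back centre xy, film heading yaw"""
    f=np.array([np.cos(yaw),np.sin(yaw),0]);p=np.array([*xy,0])+6*f;q=quat(tool(0,yaw,0))
    r.grip(40,20);r.reach(p+Z*150,q);r.move_linear(p+Z*100,150);r.move_linear(p+Z*(84-D_),60)
    r.grip(5,20);r.pause(.1);print("gripped width",r.get_grip_width(),"F",r.get_grasp_force(),"t",r.get_time_s())
def tcp_place(side,th,p,y=0,lift=0):
    u=np.cos(th)*EH+np.sin(th)*ES;n=np.cos(th)*ES-np.sin(th)*EH
    return bay(side,p,lift,y)+u*(84-D_)-n*6
E
python3 - <<'E'
from act import *
import pickle
f,pose=pickle.load(open("f1.pkl","rb"))["rack"];c=cam(f,pose);im=f["image"][:,:,::-1].copy()
im=cv2.resize(im[150:300,210:430],None,fx=3.5,fy=3.5,interpolation=cv2.INTER_CUBIC)
for side in (1,-1):
    for pts in ([(0,84,35),(52,84,35),(52,84,-35),(0,84,-35)],[(52,0,35),(52,0,-35)]):
        u=((proj(c,np.array([bay(side,*p) for p in pts]))-[210,150]+.5)*3.5).astype(int)
        cv2.polylines(im,[u],False,(255,0,255),1)
cv2.imwrite("pics/ov.png",im)
E
```

```text
(no output)
```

View pics/ov.png

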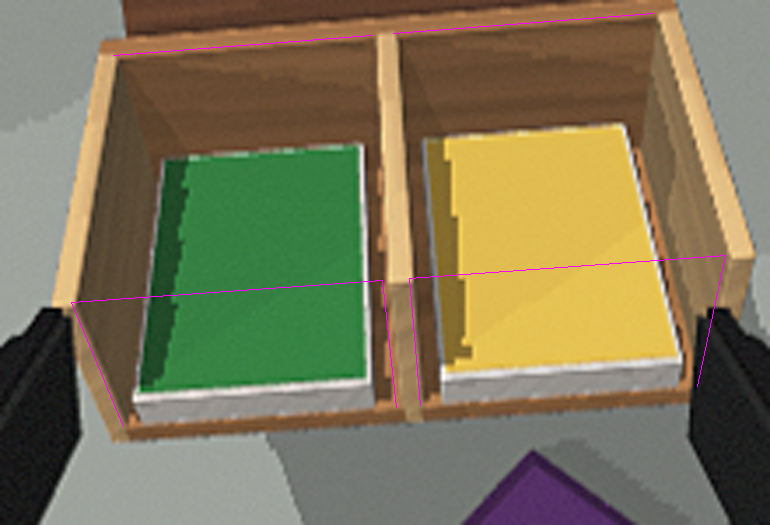

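The overlay lies on the cheeks, divider and shelf edge, so the rack pose is right. The open bays match by colour: left green, right yellow. Picking the standing yellow plate and placing it in the right bay.

```bash
cat >> act.py <<'E'
TH=np.radians(12)
def place(side):
    q=quat(tool(TH));r.reach(tcp_place(side,TH,25,lift=100),q)
    r.move_linear(tcp_place(side,TH,25,lift=8),120);r.pause(.15)
    hit=r.move_linear(tcp_place(side,TH,25,lift=-4),15,max_force=3)
    a=np.array(r.get_eef_pos());print("contact",hit,"height err",((a-tcp_place(side,TH,25))@EH).round(2),"F",np.round(r.get_force(),1),"t",r.get_time_s())
def corner(th,g):   # TCP relative to outer tip corner of the back finger at opening g
    u=np.cos(th)*EH+np.sin(th)*ES;n=np.cos(th)*ES-np.sin(th)*EH
    return n*(12+g/2)
def release(side):
    n=np.cos(TH)*ES-np.sin(TH)*EH;u=np.cos(TH)*EH+np.sin(TH)*ES;p=np.array(r.get_eef_pos())
    for i,g in enumerate((15,18,21,25)):
        r.grip(g,5);r.move_linear(p+n*(g-12.)/2,20)
    p=p+n*6.5;r.move_linear(p+u*9,20)
    O=p+u*9-corner(TH,25);o=np.array([(O-bay(side,0,0))@ES,(O-bay(side,0,0))@EH]);print("corner s,h",o.round(1),"width",r.get_grip_width())
    go=lambda s,h,th,v:r.move_linear(bay(side,s,h)+corner(th,25),v,ori=quat(tool(th)))
    return o,go
E
python3 - <<'E'
from act import *
pick_face((465.18,-275.81),1.391)
p=np.array(r.get_eef_pos());r.move_linear(p+Z*150,150)
place(-1)
print(r.get_grip_width(),r.get_grasp_force())
f=r.grab_frame("side");cv2.imwrite("pics/s2.png",cv2.resize(f["image"][170:310,230:430,::-1],None,fx=4,fy=4,interpolation=cv2.INTER_CUBIC))
E
```

```text
gripped width 12.222376678777156 F 19.99963402748108 t 9.625
contact True height err 0.03 F [-0.6 -1.6  4.7] t 13.3
11.642995028282073 20.001107454299927
```

View pics/s2.png

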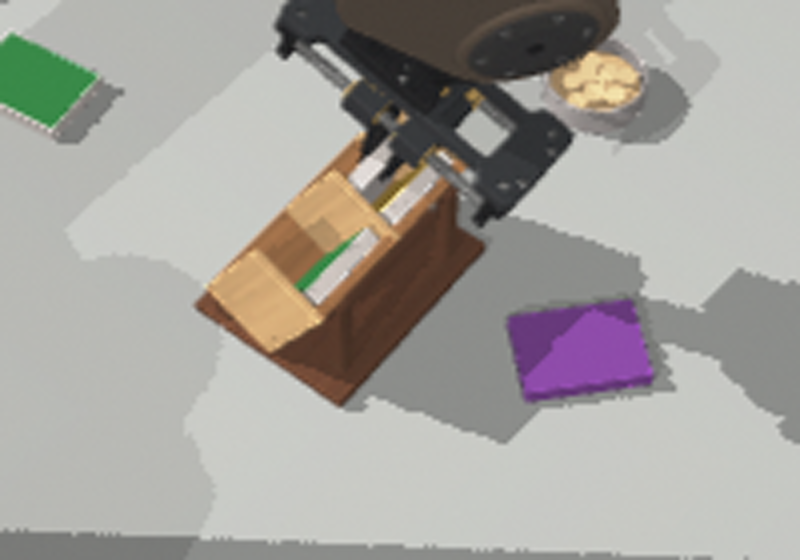

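The yellow plate's foot touched the shelf where predicted (0.03 mm off). It stands in the far bay with the kept yellow plate still home behind it. Now I'll let it lean on the back finger and ease that finger out, tilting so the plate settles gradually.

```bash
cat >> act.py <<'E'
def lay(side):
    o,go=release(side);s,h=o
    for d in (0,-12,-23): go(max(s,15.5),h,np.radians(d),25)
    e=np.radians(-23)
    for S_,H_ in ((15,79.5),(14,82),(13.3,84),(13,87)): go(S_,H_,e,8)
    print("F",np.round(r.get_force(),1),"t",r.get_time_s());go(16,105,e,100)
    p=np.array(r.get_eef_pos());r.move_linear(p+Z*90,200)
E
python3 - <<'E'
from act import *
lay(-1)
r.reach([500,10,220],quat(down(0)));r.pause(.1)
pose=(r.get_eef_pos(),r.get_tcp_rot());f=r.grab_frame("wrist");print(r.get_time_s())
import pickle;pickle.dump((f,pose),open("f2.pkl","wb"))
cv2.imwrite("pics/w2.png",cv2.resize(f["image"][150:300,210:430,::-1],None,fx=3.5,fy=3.5,interpolation=cv2.INTER_CUBIC))
E
```

```text
corner s,h [17.8 82.3] width 24.981746714501348
F [ 0.4 -0.4 -0.1] t 19.4083
21.275
```

View pics/w2.png

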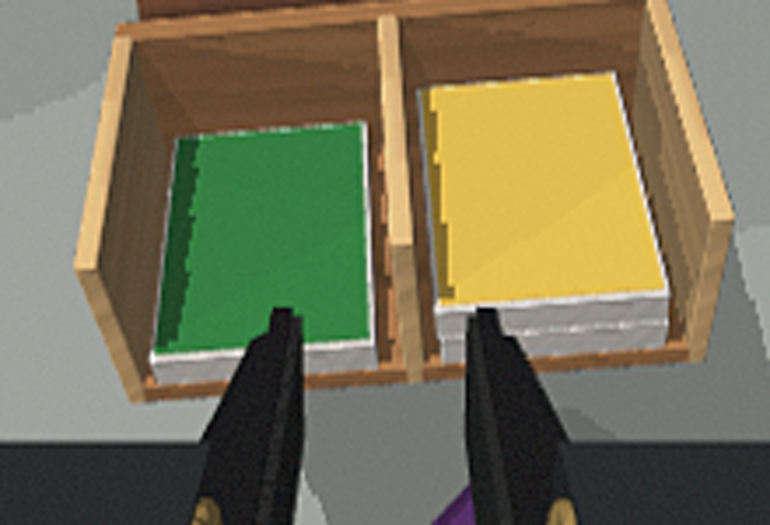

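Both yellow plates show in the right bay, tops level at (550,315) and (550,340) with no visible gap. Now I'll check that numerically and stand the green plate up.

```bash
sed -i 's/r.move_linear(p+u\*9,20)/r.move_linear(p+u*6,20)/; s/O=p+u\*9-/O=p+u*6-/' act.py
cat >> act.py <<'E'
def check(c,img,col,box,side):
    """film fitted free in s (plate back offset), h (foot), lateral, lean, roll"""
    uv,A=quad(img,col,box);B=np.stack([FH,YR,Z],1)
    def pose(v):   # v: lean, s, roll(near0) ... use v[2] as roll
        Rm=B@R.from_euler("y",v[0]/100).as_matrix()@RK@Rz(v[2]);t=bay(side,v[1],v[4] if len(v)>4 else 0)
        return Rm,t-Rm[:,0]*42
    F=np.array([[40.3,28.3,12],[40.3,-28.3,12],[-40.3,-28.3,12],[-40.3,28.3,12.]]);best=None
    for o in (uv,uv[::-1]):
        for k in range(4):
            def res(v):
                Rm=B@R.from_euler("yx",[v[0],0]).as_matrix()@RK@Rz(v[1]);t=bay(side,v[2],v[3],v[4])-Rm[:,0]*42
                return (proj(c,F@Rm.T+t)-np.roll(o,k,0)).ravel()
            s=least_squares(res,[0,0,12,0,0])
            if best is None or s.cost<best.cost:best=s
    v=best.x;print(col,"lean deg %.2f roll deg %.2f back s %.2f foot h %.2f y %.2f rms %.2f"%(*np.degrees(v[:2]),*v[2:],np.sqrt(best.cost/4)))
E
python3 - <<'E'
from act import *
import pickle
f,pose=pickle.load(open("f2.pkl","rb"));check(cam(f,pose),f["image"],"yellow",(325,160,85,110),-1)
f,pose=pickle.load(open("f1.pkl","rb"))["rack"];c=cam(f,pose);check(c,f["image"],"yellow",(325,170,85,110),-1);check(c,f["image"],"green",(230,170,100,110),1)
a=np.radians(25);yaw=1.77;P0,t0=flat((474.16,271.87,yaw));h=P0[:,0]
z=-Z*np.cos(a)+h*np.sin(a);y=-P0[:,1];M=np.stack([np.cross(y,z),y,z],1)
tp=np.array([-24,0,6.]);G=P0.T@M
p=P0@tp+t0;q=quat(M)
r.grip(80,40);r.reach(p-z*70,q);r.move_linear(p-z*15,150);hit=r.move_linear(p,40,max_force=6)
print("desc",hit,np.round(np.array(r.get_eef_pos())-p,1))
r.grip(40,40);r.pause(.1);print("w",r.get_grip_width(),r.get_grasp_force(),r.get_time_s())
r.move_linear(p+Z*110,120)
P1,t1=stand((474,255,yaw));q1=quat(P1@G);p1=P1@tp+t1
r.reach(p1+Z*30,q1)
r.move_linear(p1+Z*6,60);r.pause(.15)
hit=r.move_linear(p1-Z*5,12,max_force=4)
print("stand",hit,np.round(np.array(r.get_eef_pos())-p1,1),r.get_force(),r.get_grip_width(),r.get_time_s())
f=r.grab_frame("side");cv2.imwrite("pics/s3.png",cv2.resize(f["image"][110:230,150:320,::-1],None,fx=4,fy=4,interpolation=cv2.INTER_CUBIC))
E
```

```text
yellow lean deg -0.39 roll deg -0.08 back s 13.27 foot h 0.69 y 0.26 rms 0.21
yellow lean deg -0.64 roll deg -0.05 back s 1.29 foot h 0.39 y -0.38 rms 0.14
green lean deg 0.14 roll deg 0.16 back s -1.54 foot h -0.94 y 0.80 rms 0.16
desc False [-0.1  0.1 -0.1]
w 59.59411872836961 39.99916076660156 24.925
stand True [ 0.  -0.2  2.1] [0.05746228 0.22392423 5.15276739] 59.66518764634099 28.5917
```

View pics/s3.png

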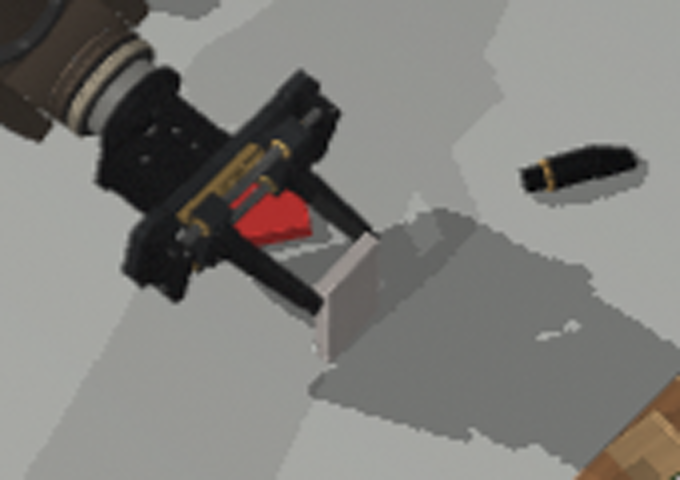

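The yellow plate is flush: its back is 11.98 mm in front of the kept one's, with equal lean. The green plate is on end with its foot touching, but contact came 2 mm early, so I'll measure its tilt with the wrist camera.

```bash
cat >> act.py <<'E'
def tiltfit(f,pose,box,x0):
    c=cam(f,pose);uv,A=quad(f["image"],"green",box);F=np.array([[40.1,28.1,12],[40.1,-28.1,12],[-40.1,-28.1,12],[-40.1,28.1,12.]]);best=None
    for o in (uv,uv[::-1]):
        for k in range(4):
            def res(v):
                Rm=Rz(v[2])@R.from_euler("y",v[4]).as_matrix()@S
                return (proj(c,F@Rm.T+[v[0],v[1],v[3]])-np.roll(o,k,0)).ravel()
            s=least_squares(res,[*x0,42,0])
            if abs(s.x[2]-x0[2])<.8 and (best is None or s.cost<best.cost):best=s
    print("area",A,"xy yaw z tilt(+: top forward)",best.x[:2].round(1),best.x[2].round(3),best.x[3].round(1),np.degrees(best.x[4]).round(2),"rms",np.sqrt(best.cost/4).round(2));return best.x
E
python3 - <<'E'
from act import *
import pickle
pose=(r.get_eef_pos(),r.get_tcp_rot());f=r.grab_frame("wrist");pickle.dump((f,pose),open("f3.pkl","wb"))
cv2.imwrite("pics/w3.png",f["image"][:,:,::-1])
hsv=cv2.cvtColor(f["image"],cv2.COLOR_RGB2HSV);m=cv2.inRange(hsv,(50,90,30),(85,255,255));print(cv2.boundingRect(m))
tiltfit(f,pose,cv2.boundingRect(m),(474,255,1.77))
E
```

```text
(0, 131, 375, 157)
area 16754.5 xy yaw z tilt(+: top forward) [473.1 261.3] 1.838 41.3 -10.45 rms 0.42
```

View pics/w3.png

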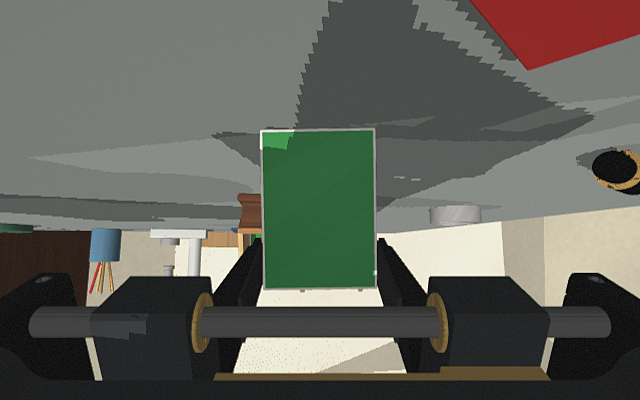

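The film is whole at (262–378, 130–288), but the plate slipped to a lean of about 10°, foot forward. I'll lift it slightly, rotate upright and set it down again.

```bash
python3 - <<'E'
from act import *
import pickle
A=Rz(1.77)@R.from_euler("y",np.radians(10.45)).as_matrix()@Rz(-1.77)
p=np.array(r.get_eef_pos());M=A@rot(r.get_tcp_rot())
r.move_linear(p+Z*8,40);r.move_linear(p+Z*8,40,ori=quat(M));r.pause(.2)
def look(n):
    pose=(r.get_eef_pos(),r.get_tcp_rot());f=r.grab_frame("wrist");pickle.dump((f,pose),open(n,"wb"))
    return tiltfit(f,pose,(200,100,230,220),(474,258,1.77))
look("f4.pkl")
hit=r.move_linear(p-Z*6,12,max_force=4)
print(hit,np.round(np.array(r.get_eef_pos())-p,1),np.round(r.get_force(),1),r.get_time_s());look("f5.pkl")
E
```

```text
area 16751.5 xy yaw z tilt(+: top forward) [474.  256.6] 1.8 50.1 -0.51 rms 0.95
True [-0.1 -0.1  0.5] [-0.6  0.3  4.6] 30.35
area 16769.0 xy yaw z tilt(+: top forward) [473.7 256.3] 1.795 42.1 -0.11 rms 1.03
```

```bash
python3 - <<'E'
from act import *
r.grip(60,6);r.pause(.1);r.grip(70,10);r.pause(.1)
p=np.array(r.get_eef_pos());z=rot(r.get_tcp_rot())[:,2]
r.move_linear(p-z*60,120);p=np.array(r.get_eef_pos());r.move_linear(p+Z*130-z*20,250)
r.reach([470,285,200],quat(down(0)));r.pause(.1)
pose=(r.get_eef_pos(),r.get_tcp_rot());f=r.grab_frame("wrist");cv2.imwrite("pics/w6.png",f["image"][:,:,::-1])
u=proj(cam(f,pose),[[474,256,42]])[0];x0,y0=(u-[60,50]).astype(int)
uv,A=quad(f["image"],"green",(x0,y0,120,100));x,e=fit(cam(f,pose),uv,stand,np.array((474,256,1.77)));print(x.round(3),e.round(2),A,r.get_time_s())
tiltfit(f,pose,(x0,y0,120,100),(474,256,1.77))
E
```

```text
[473.032 254.916   1.758   1.743] 0.09 1322.0 33.6333
area 1322.0 xy yaw z tilt(+: top forward) [473.  255.5] 1.758 44.0 0.12 rms 0.05
```

The green plate stands upright at (473.0, 254.9), yaw 1.758. Now the face grip and placing it in the left bay.

```bash
python3 - <<'E'
from act import *
import pickle
pick_face((473.03,254.92),1.758)
p=np.array(r.get_eef_pos());r.move_linear(p+Z*150,150)
place(1);print(r.get_grip_width(),r.get_grasp_force())
lay(1)
r.grip(95,10);r.reach([500,10,220],quat(down(0)));r.pause(.1)
pose=(r.get_eef_pos(),r.get_tcp_rot());f=r.grab_frame("wrist");print(r.get_time_s())
pickle.dump((f,pose),open("f7.pkl","wb"));c=cam(f,pose)
check(c,f["image"],"yellow",(325,150,85,110),-1);check(c,f["image"],"green",(230,150,100,110),1)
cv2.imwrite("pics/w7.png",cv2.resize(f["image"][150:300,210:430,::-1],None,fx=3.5,fy=3.5,interpolation=cv2.INTER_CUBIC))
E
```

```text
gripped width 11.922449291746553 F 19.99996840953827 t 37.3833
contact True height err 1.53 F [ 0.3 -1.6  4.3] t 41.3833
11.718600800039367 20.000545978546143
corner s,h [17.1 80.9] width 24.83029952686821
F [-0.4  0.2  0.5] t 47.1083
50.125
yellow lean deg -0.91 roll deg 0.18 back s 12.85 foot h -0.19 y 0.40 rms 0.16
green lean deg 0.13 roll deg -0.11 back s 10.31 foot h -1.18 y -1.44 rms 0.09
```

View pics/w7.png

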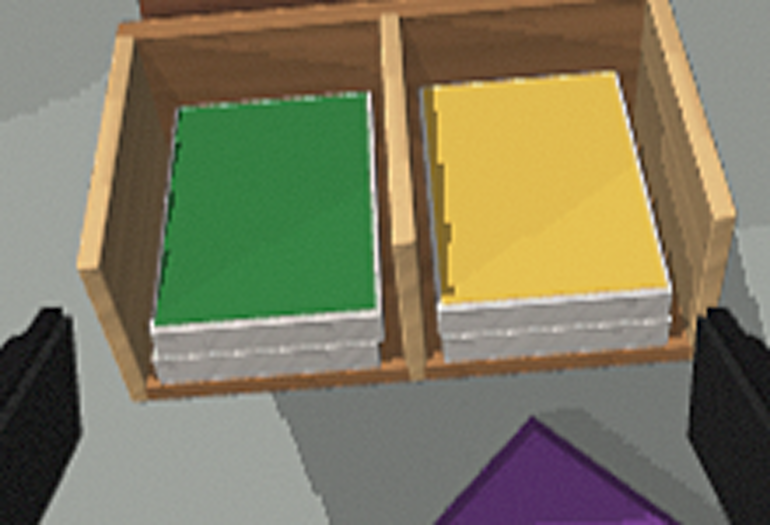

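Both bays show two level, touching plates, with the tops at (265,320)/(265,350) and (555,300)/(555,330). The green plate's back is 11.85 mm in front of the kept one's with equal lean, so it is flush and its foot is down.

```bash
python3 - <<'E'
from bench import r
print(r.hand_in(),r.get_time_s())
E
```

```text
the job is handed in; nothing more can be done
the job is handed in; nothing more can be done
```

I put both loose plates away and handed the job in at about 50 s: each is in its colour's bay, film outwards, foot down and measured flush (within about 0.2 mm) against the kept plate. The tin, mouthpiece and spring hook were not touched.

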